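# Turn up the hob under the tall pot by one click

### The job

Turn up the heat under the tall lidded pot by one click: with a fingertip on the knurled rim of the dial in front of that pot, rub the dial round clockwise until it clicks into the next setting, then take the hand away. Do not take the dial between the fingers, leave the other dial at its setting, and leave the pot, the frying pan, the shaker and the spoon standing as they are.

Things in the scene. Friction and masses are not known exactly. Their poses are not given: they have to be found in the camera images.
- hob: fixed two-zone induction hob, steel case 640 mm wide (y), x from -210 mm (front, towards the robot) to 210 mm, black glass top at z = 100 mm. Origin: middle of the underside. The front 130 mm is a panel sloping down 12 deg to the front; on it the dials, at x = -147 mm, y = +145 (left) and -145 mm (right), panel there at z = 81 mm. Zones centred at x = 70, y = +155 and -155 mm.
- dial_left: left dial (+y side of the hob), for the left zone: black cylinder knob 50 mm across, fine knurling on its rim, bright disc and dark index line on top. Origin on its axis at panel level; z = its axis, out of the panel (12 deg from vertical, leaning to the hob's front); x, y turn with it. The knob fills z = 1.5 to 25.5 mm. Nothing else on the panel stands up within 80 mm of it.
- dial_right: right dial (-y side of the hob), for the right zone: black cylinder knob 50 mm across, fine knurling on its rim, bright disc and dark index line on top. Origin on its axis at panel level; z = its axis, out of the panel (12 deg from vertical, leaning to the hob's front); x, y turn with it. The knob fills z = 1.5 to 25.5 mm. Nothing else on the panel stands up within 80 mm of it.
- left_turn (a joint): left dial's angle in rad, grows clockwise seen from above (= more heat). 0 = off, a click every 0.524 rad, 9 settings. Starts at rest in setting 2 (1.047 rad). A sprung detent holds it: about 0.05 N m (2 N at the rim) to leave a click, none half way (0.26 rad); past that it snaps into the next by itself. The rim grips a finger at friction 0.9 to 1.3: 4 to 10 N pressed on it turn it.
- right_turn (a joint): right dial's angle in rad, grows clockwise seen from above (= more heat). 0 = off, a click every 0.524 rad, 9 settings. Starts at rest in setting 4 (2.094 rad). A sprung detent holds it: about 0.05 N m (2 N at the rim) to leave a click, none half way (0.26 rad); past that it snaps into the next by itself. The rim grips a finger at friction 0.9 to 1.3: 4 to 10 N pressed on it turn it.
- pot: tall stainless stock pot with a lid, 200 mm across, 152 mm to the top of the lid's bow, two loop handles out to 132 mm either side; stands on one of the two zones. Origin: middle of its underside, z up. 2.4 kg.
- pan: frying pan, dark steel, 240 mm across the rim, 45 mm high, with a long handle that points to the back (its +x, out to 318 mm); stands on the zone without the pot. Origin: middle of its underside, z up.
- shaker: metal seasoning shaker, 60 mm across, 92 mm tall, standing on the glass at its front edge between the zones. Origin: middle of its underside.
- spoon: wooden cooking spoon 300 mm long lying on the bench to the right (-y) of the hob, handle towards the robot. Origin: its underside, near the middle.
Not all that is in view belongs to the job. Of the things like the shaker, leave any that is pink or turquoise; of the rest the smaller one is meant.

How it is judged:
On the way:
1. a finger bearing on the dial in front of the pot has begun to turn it clockwise (((y of pot in the frame of hob above 0.1 m and (value of joint left_turn above 1.197 rad and contact force between the fingers and dial_left above 0.2 N)) or (y of pot in the frame of hob below -0.1 m and (value of joint right_turn above 2.244 rad and contact force between the fingers and dial_right above 0.2 N)))).
At the end, for the whole second after the job is handed in: The dial in front of the pot rests one click further clockwise (within 0.12 rad of 3 clicks for the left dial, of 5 for the right), the other dial within 0.12 rad of its start, and pot, pan, shaker and spoon stand within 20 mm of where they were, upright within 0.1 rad (((y of pot in the frame of hob above 0.1 m and value of joint left_turn between 1.451 and 1.691 rad and value of joint right_turn between 1.974 and 2.214 rad) or (y of pot in the frame of hob below -0.1 m and value of joint left_turn between 0.927 and 1.167 rad and value of joint right_turn between 2.498 and 2.738 rad)) and velocity of joint left_turn between -0.1 and 0.1 rad/s and velocity of joint right_turn between -0.1 and 0.1 rad/s and distance of each of pot, pan, shaker, spoon from where it was at the start of the episode below 0.02 m and angle between each of pot, pan, shaker's own z axis and vertical below 0.1 rad); the robot touches nothing.
It fails at once if a dial is taken between the fingers (the grasp point within 13 mm of its axis and less than 13 mm above its top, while the fingers bear on it) ((contact force between the fingers and dial_left above 0.5 N and z of the grasp point in the frame of dial_left below 0.038 m and x of the grasp point in the frame of dial_left between -0.013 and 0.013 m and y of the grasp point in the frame of dial_left between -0.013 and 0.013 m) or (contact force between the fingers and dial_right above 0.5 N and z of the grasp point in the frame of dial_right below 0.038 m and x of the grasp point in the frame of dial_right between -0.013 and 0.013 m and y of the grasp point in the frame of dial_right between -0.013 and 0.013 m)).
It fails at once if pot, pan, shaker or spoon is pushed, lifted or carried more than 20 mm (distance of any of pot, pan, shaker, spoon from where it was at the start of the episode above 0.02 m).
It also fails if it takes over 35 s, if anything falls off the work surface, if the arm or the gripper's body presses on something with over 40 N, if the wrist force passes 120 N, or if a joint passes its speed limit or range.

### The arm

A 7-joint arm with a two-finger parallel gripper is mounted at the origin on the work surface. World frame = base frame: x ahead of the robot, y to its left, z up, the work surface at z = 0. Lengths are in m, angles in rad, forces in N, time in s.
With the tool pointing down it reaches from about 0.35 to 0.9 m from the base axis. Payload 8.1 kg.
Tool frame: the origin (TCP) lies at the very end of the fingers, on their centre line; the grasp point (between the pads) lies 19 mm behind it (robot.grip_depth is the distance from the TCP to the grasp point, in m); z points along the fingers, y is the line along which they close (so a half turn about z gives the same grasp; the last joint's range is limited). The gripper opens to 92 mm and grips with 3 to 60 N. Pads are 19 mm wide; open, the fingers measure 130 mm over their backs; the gripper's body (75 mm by 190 mm) begins 47 mm behind the grasp point.
Start: joints at [1.207, 0.434, 0.025, 1.573, -0.012, 1.134, -0.075], TCP at [0.161, -0.604, 0.227] pointing down, gripper open.
Joint ranges: [-2.62, 2.62], [-0.44, 2.09], [-1.27, 1.32], [0.08, 2.57], [-1.32, 4.46], [0.12, 2], [-2.74, 2.74]. Speed limits (rad/s): [2.22, 2.22, 3.01, 3.01, 3.14, 3.14, 3.14].

### API

Orientations are given as a unit quaternion [x, y, z, w].
In Python, from workcell import telemetry, eyes, job, robot gives the robot as it stands.
- The arm moves only by the shell command python3 -m crank 'ROWS'. ROWS is JSON, a list that holds one entry, the list of rows, each a list of 7 numbers: the shift along the tool's x, y, z scaled (see below), then the turn, a rotation vector about the tool's x, y, z scaled (see below), then the gripper's target within -1 to 1 (fully open at 1, half-way at 0, shut at -1). A call has 1 to 10 rows; each row is the pose to reach, as a shift and turn from the pose commanded when the call began, along the tool's axes at that moment; what a row does not reach only later rows make up. The controller multiplies each number of a shift by 15 cm and each number of a turn by pi/2 rad. A row lasts 1/10 s, in which the tool goes at most 50 mm and 8.59 degrees, less where a joint would pass 70% of its speed; a pose out of reach is approached as far as the arm can. A call with a number of a shift or a turn outside -1 to 1 is refused whole. A call with a gripper value outside its range is refused whole. The fingers move at their own pace and stop on an object; the grip force is fixed at half the most. Time passes only in rows, so rows that repeat a pose let the fingers close. It gives the time, the measured TCP pose, the force, the opening and the grip force at its end, in the units of the state.
- telemetry.observe(): the state, without advancing time (a new reading comes with each control period).
- eyes.capture(name): name is "scene" or "top"; returns the picture (420x560x3 uint8, red, green, blue); there is no depth.
- eyes.camera_info(name): a dict with "K" (3x3 intrinsics, pixels), "k1" (the pictures are not rectified: a ray, as slopes to the right and down, at radius r is drawn at 1 + k1 r^2 times it, then the intrinsics apply), "rvec" (rotation vector, rad) and "tvec" (3), from world to camera coordinates, as OpenCV has them. Camera axes: x right, y down, z forward; pixel columns grow to the right and rows downward; lengths in m; the calibration is good to about 2 mm. A picture is of the moment at which its call begins. camera_info takes no time and is no camera call.
- job.job_done(): hands the job in; it is judged then, once.
The state is a dict: "time_s": time; "joint_pos": joint angles; "joint_velocities": joint speeds; "tau": joint torques, N m; "ee_pos": TCP position; "ee_rot": TCP orientation; "contact_force": force on the tool from outside, world axes, zero at the start; "moment": the same for the moment, N m; "gripper_width": finger opening in m; "gripper_force": force on a finger pad.
Only numpy, scipy, OpenCV 4.12 (cv2) and the standard library are available. Lean on these libraries where they do the work, as an engineer would, in place of code of your own. Each camera call takes 0.05 s, during which the arm holds its last target. There are 200 camera calls.

## Working session

There is one attempt and no reset: what is moved stays moved. The work goes in short steps, Python scripts to look and compute and a shell command to move; the robot and the scene stay as the last step left them, time stands still between calls to the robot, and variables do not carry over. Pictures are saved under pics/ and viewed, at most 10 in all, crops included, and the job is handed in when it is done.

```bash
mkdir -p pics
python3 - <<'E'
from workcell import telemetry, eyes, robot
import cv2
print(telemetry.observe())
for n in ("scene","top"):
    cv2.imwrite(f"pics/{n}0.png",eyes.capture(n)[:,:,::-1]); print(n,eyes.camera_info(n))
E
```

```text
{'time_s': 0.0, 'joint_pos': array([ 1.20739859,  0.43525688,  0.02495382,  1.57412811, -0.01160498,
        1.13401302, -0.07511961]), 'joint_velocities': array([ 0.00124279, -0.00224426,  0.00049793, -0.00076393, -0.00118511,
       -0.00029584, -0.0001845 ]), 'tau': array([-5.39744578e-04, -6.67842722e+01,  9.84083824e-01, -3.14460039e+01,
       -6.08883868e-02,  4.29487566e-02,  1.55081361e-04]), 'ee_pos': array([ 0.16097327, -0.60335781,  0.22591171]), 'ee_rot': array([ 9.91514608e-01,  1.29992663e-01, -1.75973110e-04, -8.11347107e-04]), 'contact_force': array([0.07441076, 0.58911079, 0.15119729]), 'moment': array([-0.03485315, -0.03240297,  0.04172077]), 'gripper_force': 0.0, 'gripper_width': 0.09167252003020387}
scene {'K': array([[435.99542316,   0.        , 276.31706818],
       [  0.        , 435.99542316, 208.15674969],
       [  0.        ,   0.        ,   1.        ]]), 'k1': -0.016378608523273275, 'rvec': array([ 0.97058997,  2.41560728, -1.08810409]), 'tvec': array([ 0.48758015, -0.13020412,  1.4833642 ])}
top {'K': array([[441.16316638,   0.        , 274.93987853],
       [  0.        , 441.16316638, 213.83312019],
       [  0.        ,   0.        ,   1.        ]]), 'k1': -0.08251769883485077, 'rvec': array([ 2.00317813, -2.2246775 ,  0.2209633 ]), 'tvec': array([-0.08120782,  0.5973699 ,  1.15149269])}
```

View pics/scene0.png

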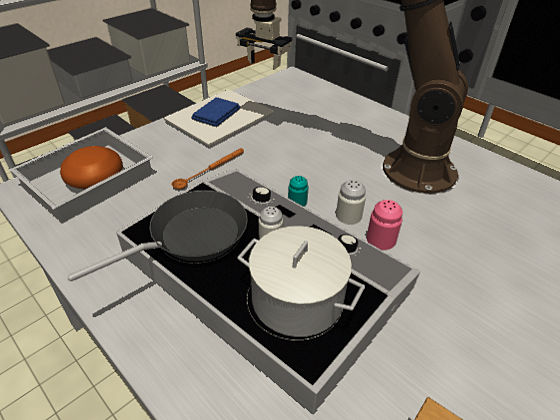

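View pics/top0.png

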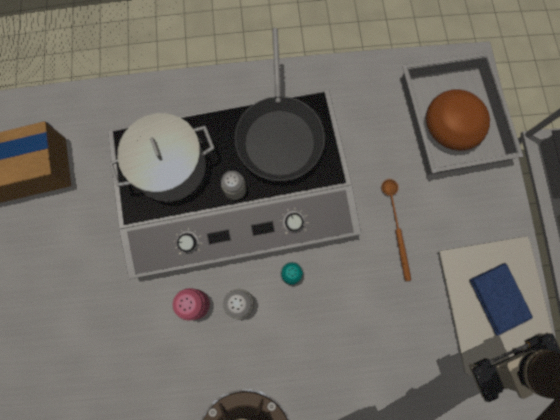

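The top view has the pot (160,155) on the left zone, so the left dial at (186,242) is the one to turn; the right dial is at (294,222). The pink (190,304) and larger grey (238,303) shakers stand in front of the hob, and the small shaker that must stay put is at (233,184) on the glass.

```bash
cat > h.py <<'E'
import cv2, numpy as np
from workcell import eyes, telemetry
def ray(n,uv):
    c=eyes.camera_info(n);R=cv2.Rodrigues(c["rvec"])[0]
    p=cv2.undistortPoints(np.array([[uv]],float),c["K"],np.array([c["k1"],0,0,0.]))[0,0]
    return -R.T@c["tvec"], R.T@np.array([*p,1.])
def onz(n,uv,z):
    o,d=ray(n,uv); return o+d*(z-o[2])/d[2]
def disc(im,uv,r=14,t=150):
    x,y=uv; g=cv2.cvtColor(im,cv2.COLOR_BGR2GRAY)[y-r:y+r,x-r:x+r]
    n,l,s,c=cv2.connectedComponentsWithStats((g>t).astype(np.uint8))
    i=1+np.argmax(s[1:,4]); return c[i]+[x-r,y-r], s[i]
E
python3 - <<'E'
from h import *
T=cv2.imread("pics/top0.png");S=cv2.imread("pics/scene0.png")
P=[]
for n,im,uv in(("top",T,(186,242)),("top",T,(294,222)),("scene",S,(348,241)),("scene",S,(262,193))):
    c,s=disc(im,uv); p=onz(n,c,.106); P.append(p); print(n,c,s,p.round(4))
d=P[0]-P[1]; print("sep",np.linalg.norm(d),"yaw",np.arctan2(-d[0],d[1]))
for nm,uv,z in(("pink",(190,304),.1),("grey",(238,303),.1),("shaker",(233,180),.19),("potlid",(160,152),.23)): print(nm,onz("top",uv,z).round(3))
# heights of pink/grey via top of cap in scene vs top
for nm,a,b in(("pink",(190,304),(388,206)),("grey",(238,303),(352,187))):
    o1,d1=ray("top",a);o2,d2=ray("scene",b)
    A=np.c_[d1,-d2];t=np.linalg.lstsq(A,o2-o1,rcond=None)[0];print(nm,((o1+d1*t[0]+o2+d2*t[1])/2).round(3))
for s,im,uv in(("t",T,(186,242)),("s",S,(348,241))): cv2.imwrite(f"pics/c{s}.png",cv2.resize(im[uv[1]-40:uv[1]+40,uv[0]-40:uv[0]+40],(400,400),interpolation=2))
a=cv2.hconcat([cv2.imread("pics/ct.png"),cv2.imread("pics/cs.png")]);cv2.imwrite("pics/crop1.png",a)
E
```

```text
top [185.86915888 242.4953271 ] [  8   9  12  12 107] [0.5246 0.0976 0.106 ]
top [294.21359223 222.03883495] [  9   8  12  12 103] [ 0.549  -0.1906  0.106 ]
scene [339.88235294 248.15882353] [  0  10  24  18 170] [0.567 0.105 0.106]
scene [267.66875 183.06875] [  7   0  21  13 160] [ 0.519  -0.2021  0.106 ]
sep 0.2892607919022002 yaw 0.08471659662557235
pink [0.365 0.099 0.1  ]
grey [ 0.356 -0.024  0.1  ]
shaker [ 0.656 -0.046  0.19 ]
potlid [0.734 0.123 0.23 ]
pink [0.364 0.098 0.116]
grey [ 0.356 -0.025  0.105]
```

View pics/crop1.png

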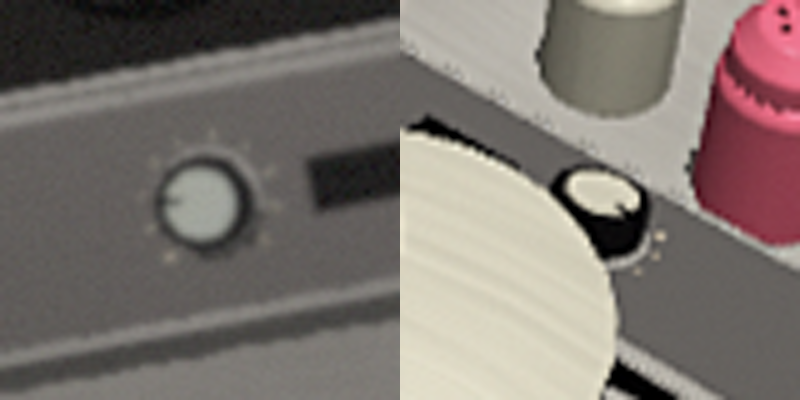

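The dial top is near (0.525, 0.098) and the hob yaw is about 0.085 rad. I'll close the fingers, travel across at z ≈ 0.23, then come down on the dial's left (+y) side.

```bash
python3 -m crank '[[[0.84,-1,0,0,0,0,-1],[0.84,-1,0,0,0,0,-1],[0.84,-1,0,0,0,0,-1],[0.84,-1,0,0,0,0,-1],[0.84,-1,0,0,0,0,-1]]]' && python3 -m crank '[[[0.84,-1,0,0,0,0,-1],[0.84,-1,0,0,0,0,-1],[0.84,-1,0,0,0,0,-1],[0.84,-1,0,0,0,0,-1],[0.84,-1,0,0,0,0,-1]]]' && python3 -m crank '[[[0.84,-1,0,0,0,0,-1],[0.84,-1,0,0,0,0,-1],[0.84,-1,0,0,0,0,-1],[0.84,-1,0,0,0,0,-1],[0.84,-1,0,0,0,0,-1]]]' && python3 -m crank '[[[0.84,-1,0,0,0,0.112,-1],[0.84,-1,0,0,0,0.112,-1],[0.84,-1,0,0,0,0.112,-1],[0.84,-1,0,0,0,0.112,-1],[0.84,-1,0,0,0,0.112,-1],[0.84,-1,0,0,0,0.112,-1]]]'
cat >> h.py <<'E'
from scipy.spatial.transform import Rotation as Ro
def need(p):
    s=telemetry.observe(); R=Ro.from_quat(s["ee_rot"]); print("at",s["ee_pos"].round(4),"t",s["time_s"],"F",s["contact_force"].round(2),"w",s["gripper_width"])
    print("tool shift/0.15:",(R.inv().apply(np.array(p)-s["ee_pos"])/.15).round(4))
    tgt=Ro.from_matrix(np.c_[[np.cos(.0847),np.sin(.0847),0],[np.sin(.0847),-np.cos(.0847),0],[0,0,-1]])
    print("turn:",((R.inv()*tgt).as_rotvec()/(np.pi/2)).round(4))
E
python3 -c "
from h import *
need([.517,.1574,.2]);print(onz('scene',(348.2,239.4),.106))"
```

```text
time_s: 0.6
ee_pos: [0.2473, -0.4206, 0.2266]
ee_rot: [0.991, 0.134, 0.001, -0.001]
contact_force: [0.2, -1.1, 1.5]
gripper_width: 0.0563
gripper_force: 0.0
time_s: 1.1
ee_pos: [0.3296, -0.2439, 0.2268]
ee_rot: [0.991, 0.134, 0.0, -0.001]
contact_force: [-0.4, -0.7, 0.6]
gripper_width: 0.0167
gripper_force: 0.0
time_s: 1.6
ee_pos: [0.4126, -0.0663, 0.227]
ee_rot: [0.991, 0.134, 0.001, -0.001]
contact_force: [-0.3, -1.5, 0.2]
gripper_width: 0.0002
gripper_force: 0.0
time_s: 2.2
ee_pos: [0.4936, 0.1066, 0.2261]
ee_rot: [0.999, 0.044, -0.001, -0.0]
contact_force: [-0.2, -0.1, 0.1]
gripper_width: 0.0003
gripper_force: 0.0
at [0.4936 0.1066 0.2261] t 2.2 F [-0.15 -0.14  0.14] w 0.00027718081707046394
tool shift/0.15: [ 0.1851 -0.3236  0.1741]
turn: [-0.0003  0.0007  0.0017]
[0.52883331 0.10003531 0.106     ]
```

```bash
python3 -m crank '[[[0.19,-0.34,0,0,0,0,-1],[0.19,-0.34,0,0,0,0,-1],[0.19,-0.34,0.3,0,0,0,-1],[0.19,-0.34,0.6,0,0,0,-1],[0.19,-0.34,0.7,0,0,0,-1],[0.19,-0.34,0.8,0,0,0,-1],[0.19,-0.34,0.88,0,0,0,-1],[0.19,-0.34,0.88,0,0,0,-1]]]'
python3 -c "
from h import *
need([.523,.143,.092])
T=eyes.capture('top')[:,:,::-1];S=eyes.capture('scene')[:,:,::-1]
a=[cv2.resize(i[v-50:v+50,u-50:u+50],(400,400),interpolation=2) for i,u,v in((T,180,235),(S,350,230))]
cv2.imwrite('pics/close1.png',cv2.hconcat(a))"
```

```text
time_s: 3.0
ee_pos: [0.5167, 0.1568, 0.0933]
ee_rot: [0.999, 0.042, -0.001, 0.001]
contact_force: [0.6, -0.0, 0.5]
gripper_width: 0.0004
gripper_force: 0.0
at [0.5167 0.1568 0.0933] t 3.0 F [ 0.59 -0.04  0.52] w 0.0004062008265646048
tool shift/0.15: [0.0344 0.0955 0.009 ]
turn: [ 0.001   0.0017 -0.0009]
```

View pics/close1.png

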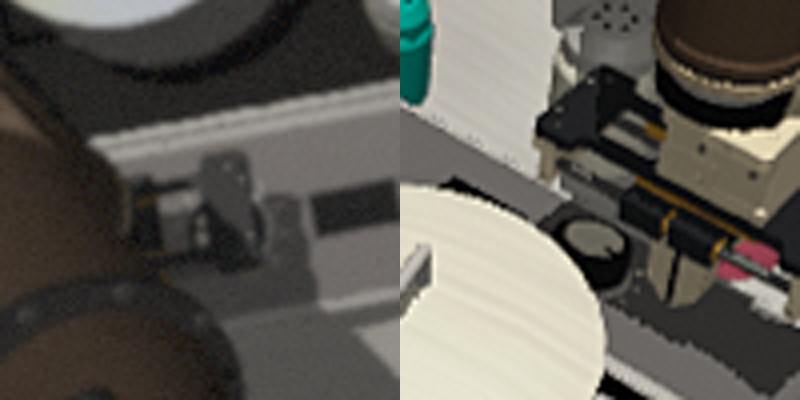

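The fingertips stand clear to the left of the dial, at rim height. I'll creep toward the rim.

```bash
python3 -m crank '[[[0,0.04,0,0,0,0,-1],[0,0.06,0,0,0,0,-1],[0,0.06,0,0,0,0,-1]]]'; python3 -m crank '[[[0,0.013,0,0,0,0,-1],[0,0.013,0,0,0,0,-1]]]'; python3 -m crank '[[[0,0.013,0,0,0,0,-1],[0,0.013,0,0,0,0,-1]]]' | grep -E "pos|force"
```

```text
time_s: 3.4
ee_pos: [0.5187, 0.1491, 0.0952]
ee_rot: [0.999, 0.042, 0.0, 0.0]
contact_force: [0.3, 0.3, 0.3]
gripper_width: 0.0003
gripper_force: 0.0
time_s: 3.6
ee_pos: [0.5185, 0.1478, 0.0949]
ee_rot: [0.999, 0.042, 0.0, 0.0]
contact_force: [0.4, -0.0, -0.5]
gripper_width: 0.0006
gripper_force: 0.0
ee_pos: [0.5186, 0.1459, 0.0947]
contact_force: [0.5, 0.5, 0.5]
gripper_force: 0.0
```

```bash
python3 -m crank '[[[0,0.013,0,0,0,0,-1],[0,0.013,0,0,0,0,-1]]]'| grep -E "pos|ct_f"; python3 -m crank '[[[0,0.013,0,0,0,0,-1],[0,0.013,0,0,0,0,-1]]]' | grep -E "pos|ct_f"
```

```text
ee_pos: [0.5188, 0.1439, 0.0947]
contact_force: [-1.2, 0.3, 0.3]
ee_pos: [0.519, 0.1419, 0.0947]
contact_force: [0.6, -0.5, 0.9]
```

```bash
for i in 1; do python3 -m crank '[[[0,0.013,0,0,0,0,-1],[0,0.013,0,0,0,0,-1]]]'| grep -E "pos|ct_f"; done; python3 -m crank '[[[0,0.013,0,0,0,0,-1],[0,0.013,0,0,0,0,-1]]]' | grep -E "pos|ct_f"
```

```text
ee_pos: [0.5191, 0.14, 0.0947]
contact_force: [0.3, -0.1, 0.2]
ee_pos: [0.5193, 0.1385, 0.0948]
contact_force: [-0.8, 2.3, -0.4]
```

```bash
python3 -m crank '[[[0,0.012,0,0,0,0,-1],[0,0.012,0,0,0,0,-1],[0,0.012,0,0,0,0,-1]]]'| grep -E "pos|ct_f"
```

```text
ee_pos: [0.5195, 0.1376, 0.0949]
contact_force: [0.5, 5.1, -0.9]
```

```bash
python3 -m crank '[[[0.015,0.003,-0.003,0,0,0,-1],[0.03,0.003,-0.006,0,0,0,-1],[0.03,0.003,-0.006,0,0,0,-1]]]'| grep -E "pos|ct_f";python3 -m crank '[[[0.015,0,-0.003,0,0,0,-1],[0.015,0,-0.003,0,0,0,-1]]]'| grep -E "pos|ct_f"; python3 -c "
from h import *
T=eyes.capture('top')[:,:,::-1];S=eyes.capture('scene')[:,:,::-1]
a=[cv2.resize(i[v-40:v+40,u-40:u+40],(400,400),interpolation=2) for i,u,v in((T,186,242),(S,348,241))]
cv2.imwrite('pics/close2.png',cv2.hconcat(a))"
```

```text
ee_pos: [0.5242, 0.1372, 0.0958]
contact_force: [-0.9, 4.6, 1.5]
ee_pos: [0.5267, 0.1368, 0.0963]
contact_force: [0.7, 3.1, 2.3]
```

View pics/close2.png

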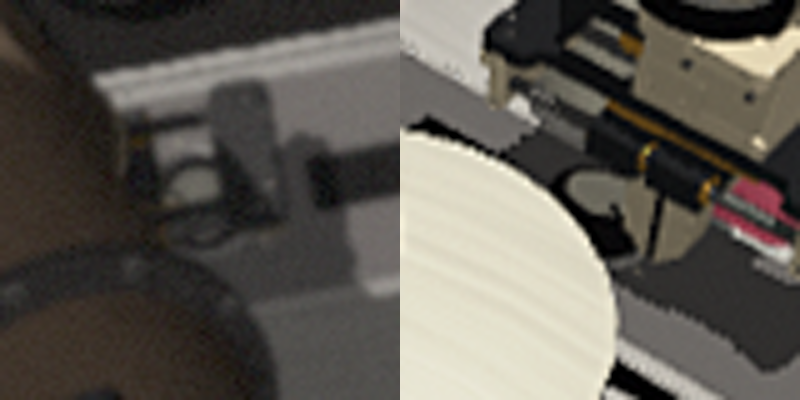

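The tip bears on the rim from the left; part of the disc, with its index line, is hidden by the finger. I've travelled 7 mm; I'll go about 4 mm more with a little extra press.

```bash
python3 -m crank '[[[0.014,0.005,-0.003,0,0,0,-1],[0.028,0.006,-0.006,0,0,0,-1],[0.028,0.006,-0.006,0,0,0,-1]]]'| grep -E "pos|ct_f"; python3 -c "
from h import *
S=eyes.capture('scene')[:,:,::-1]
a=[cv2.resize(i[v-25:v+25,u-25:u+25],(400,400),interpolation=2) for i,u,v in((cv2.imread('pics/scene0.png'),348,241),(S,348,241))]
cv2.imwrite('pics/close3.png',cv2.hconcat(a))"
```

```text
ee_pos: [0.5313, 0.136, 0.0973]
contact_force: [0.5, 3.9, 4.0]
```

View pics/close3.png

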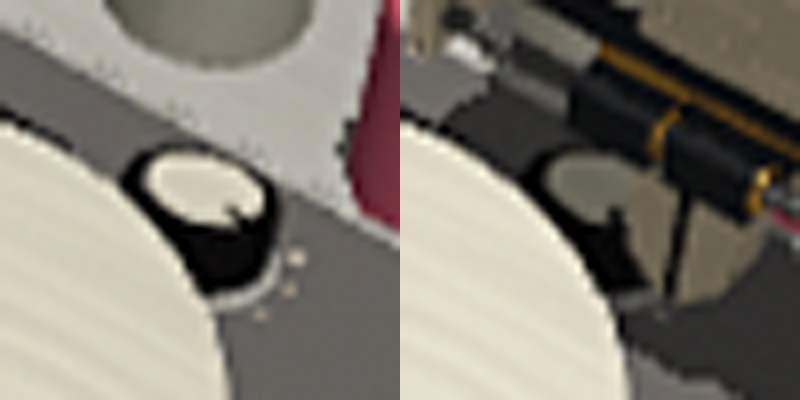

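The index line moved clockwise from (235,212) to (213,212) in its crop, about 0.45 rad by the travel. I'll draw straight away from the rim, then up.

```bash
python3 -m crank '[[[0,-0.05,0,0,0,0,-1],[0,-0.2,0,0,0,0,-1],[0,-0.2,-0.3,0,0,0,-1],[0,-0.2,-0.6,0,0,0,-1],[0,-0.2,-0.9,0,0,0,-1],[0,-0.2,-0.9,0,0,0,-1]]]'| grep -E "pos|ct_f"; python3 -m crank '[[[-0.8,0.6,0,0,0,0,-1],[-0.8,0.6,0,0,0,0,-1],[-0.8,0.6,0,0,0,0,-1],[-0.8,0.6,0,0,0,0,-1],[-0.8,0.6,0,0,0,0,-1]]]'| grep -E "pos|ct_f"; python3 -m crank '[[[-0.2,0.8,0,0,0,0,-1],[-0.2,0.8,0,0,0,0,-1],[-0.2,0.8,0,0,0,0,-1],[-0.2,0.8,0,0,0,0,-1],[-0.2,0.8,0,0,0,0,-1]]]'| grep -E "pos|ct_f"; python3 -c "
from h import *
T=eyes.capture('top')[:,:,::-1];S=eyes.capture('scene')[:,:,::-1];cv2.imwrite('pics/t9.png',T)
r=lambda i,u,v:cv2.resize(i[v-25:v+25,u-25:u+25],(300,300),interpolation=2)
T0=cv2.imread('pics/top0.png');S0=cv2.imread('pics/scene0.png')
A=cv2.vconcat([cv2.hconcat([r(T0,186,242),r(S0,348,241)]),cv2.hconcat([r(T,186,242),r(S,348,241)])])
cv2.imwrite('pics/after.png',A)
for u,v in((160,155),(280,138),(233,184),(390,190),(294,222),(404,260)):print((u,v),np.abs(T0[v-15:v+15,u-15:u+15].astype(int)-T[v-15:v+15,u-15:u+15]).mean())"
```

```text
ee_pos: [0.5301, 0.1671, 0.2374]
contact_force: [0.3, 0.1, -0.8]
ee_pos: [0.4148, 0.0647, 0.2315]
contact_force: [0.1, 0.3, 0.4]
ee_pos: [0.3969, -0.0555, 0.2317]
contact_force: [0.5, 0.7, 0.2]
(160, 155) 11.94111111111111
(280, 138) 5.2011111111111115
(233, 184) 6.445185185185185
(390, 190) 8.492962962962963
(294, 222) 8.001851851851852
(404, 260) 8.712592592592593
```

View pics/after.png

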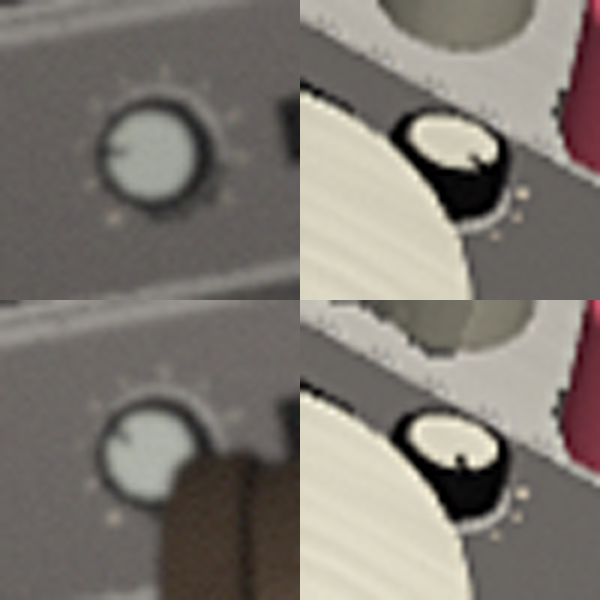

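In the top view the index line went from straight left (115,153) to about 28° further clockwise (122,137). That is one click, and the hand is clear.

```bash
python3 -c "
from workcell import job
print(job.job_done())"
```

```text
the job is handed in; nothing more can be done
None
```

I turned the left dial, the one in front of the tall pot, one click clockwise with a fingertip rub on its rim, cleared the hand and handed the job in; the final picture shows about 28° of turn (one click is 30°), but no verdict came back.

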